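Reject the swing-arm unit with the worn bearing

TASK

One of the three swing-arm units has a worn pivot with far more play than the others. With shut fingers, gently (never more than 15 N on an arm, and do not pinch the arms), first push all three arms to the left (seen from the robot) until each meets its stop, then all three to the right until each meets its stop, feeling how far each travels in all. Then lift the unit with the most play out of its nest by its black hub and set it down upright, not dropped, flat in the red reject tray near the middle; leave the two sound units in their nests. All three arms stay over at the right-hand stop to show that they were checked; leave everything else alone.

Things in the scene. Friction and masses are not known exactly. Their poses are not given: they have to be found in the camera images.
- hub_p (a point): Unit p, loose, 0.8 kg, starts in nest p: aluminium housing 64 x 64 x 34 mm with a black hub post (28 mm wide, 44 mm tall, fixed to it) on its middle. Site on the hub's axis (the pivot), 62 mm above the housing's underside, 16 mm below the hub's top, 19 mm above the arm plate: grip the hub here. x: the arm's mid direction, about away from the robot; y left; z up.
- swing_p: Swing arm of unit p: white plate 24 mm wide, 8 mm thick, reaching 114 mm from the pivot; side faces clear from 45 to 100 mm. Origin on the pivot at its underside (41 mm above the table); x along it, z up. Turns level between two hidden stops, not centred, different on each unit. Starts within 2 mm (at tip) of mid. Friction, about 1 N at the tip, holds it where left.
- tip_p (a point): Point on arm p, 100 mm from the pivot, half-way up the plate (45 mm above the table). Here a 12 mm wide stud stands 12 mm up and a cup hangs 22 mm down. Between stops a sound tip travels about 14 mm in all (6 to 8 mm to each side), the worn one's about 34 mm. The arm is springy: beyond a stop it gives 2 to 4 mm for 5 N (part of it the housing shifting in its nest) and springs back to the stop when let go.
- nest_p: Nest p, fixed: dark steel block 86 x 86 mm, 30 mm tall, floor 6 mm above the table, pocket 24 mm deep with 0.75 mm clearance all round the housing; red clamps on its y sides reach 52 mm from its centre. Origin at the centre of its underside, x along the mid direction of its unit's arm, z up.
- hub_k (a point): Unit k, loose, 0.8 kg, starts in nest k: aluminium housing 64 x 64 x 34 mm with a black hub post (28 mm wide, 44 mm tall, fixed to it) on its middle. Site on the hub's axis (the pivot), 62 mm above the housing's underside, 16 mm below the hub's top, 19 mm above the arm plate: grip the hub here. x: the arm's mid direction, about away from the robot; y left; z up.
- swing_k: Swing arm of unit k: white plate 24 mm wide, 8 mm thick, reaching 114 mm from the pivot; side faces clear from 45 to 100 mm. Origin on the pivot at its underside (41 mm above the table); x along it, z up. Turns level between two hidden stops, not centred, different on each unit. Starts within 2 mm (at tip) of mid. Friction, about 1 N at the tip, holds it where left.
- tip_k (a point): Point on arm k, 100 mm from the pivot, half-way up the plate (45 mm above the table). Here a 12 mm wide stud stands 12 mm up and a cup hangs 22 mm down. Between stops a sound tip travels about 14 mm in all (6 to 8 mm to each side), the worn one's about 34 mm. The arm is springy: beyond a stop it gives 2 to 4 mm for 5 N (part of it the housing shifting in its nest) and springs back to the stop when let go.
- nest_k: Nest k, fixed: dark steel block 86 x 86 mm, 30 mm tall, floor 6 mm above the table, pocket 24 mm deep with 0.75 mm clearance all round the housing; red clamps on its y sides reach 52 mm from its centre. Origin at the centre of its underside, x along the mid direction of its unit's arm, z up.
- hub_m (a point): Unit m, loose, 0.8 kg, starts in nest m: aluminium housing 64 x 64 x 34 mm with a black hub post (28 mm wide, 44 mm tall, fixed to it) on its middle. Site on the hub's axis (the pivot), 62 mm above the housing's underside, 16 mm below the hub's top, 19 mm above the arm plate: grip the hub here. x: the arm's mid direction, about away from the robot; y left; z up.
- swing_m: Swing arm of unit m: white plate 24 mm wide, 8 mm thick, reaching 114 mm from the pivot; side faces clear from 45 to 100 mm. Origin on the pivot at its underside (41 mm above the table); x along it, z up. Turns level between two hidden stops, not centred, different on each unit. Starts within 2 mm (at tip) of mid. Friction, about 1 N at the tip, holds it where left.
- tip_m (a point): Point on arm m, 100 mm from the pivot, half-way up the plate (45 mm above the table). Here a 12 mm wide stud stands 12 mm up and a cup hangs 22 mm down. Between stops a sound tip travels about 14 mm in all (6 to 8 mm to each side), the worn one's about 34 mm. The arm is springy: beyond a stop it gives 2 to 4 mm for 5 N (part of it the housing shifting in its nest) and springs back to the stop when let go.
- nest_m: Nest m, fixed: dark steel block 86 x 86 mm, 30 mm tall, floor 6 mm above the table, pocket 24 mm deep with 0.75 mm clearance all round the housing; red clamps on its y sides reach 52 mm from its centre. Origin at the centre of its underside, x along the mid direction of its unit's arm, z up.
- reject_tray: Red reject tray, fixed, empty: 180 (x) x 150 (y) mm outside, walls 4 mm thick and 22 mm tall, floor 4 mm thick. Origin at the centre of its underside. A unit standing in it has its hub point 66 mm above the table (68 mm in a nest).
- spacer: Brass ring 44 mm wide, 14 mm tall, in the grey tray; a bystander, leave alone.
- bush: Steel bush 26 mm wide, 30 mm tall, in the grey tray; a bystander, leave alone.
- frame: Metal device frame 76 x 150 x 8 mm lying flat beyond the units; a bystander, leave alone.
- driver: Blue screwdriver, 170 mm long, lying beyond the units; a bystander, leave alone.
- wrench: Wrench, 150 mm long, lying beyond the units; a bystander, leave alone.
- clamp: Red clamp block 50 x 40 x 24 mm, between robot and units; a bystander, leave alone.
- grease: Amber jar 40 mm wide, 70 mm tall, between robot and units; a bystander, leave alone.
- stock_tray: Grey stock tray, fixed, same size as the red one, with two bystanders in it.
Things that resemble listed ones, but are neither listed nor needed, are in the scene too. What is shaped like the part that bears hub_m but purple is not meant.

How it is judged:
On the way, in this order (a step that is already met when the one before it is completed fails the run):
1. all three arms lie over at the left (the sound tips past 4.5 mm, the worn one past 14 mm) (y of tip_p in the frame of hub_p above 0.0045 m and y of tip_k in the frame of hub_k above 0.0045 m and y of tip_m in the frame of hub_m above 0.0045 m and (y of tip_p in the frame of hub_p above 0.014 m or y of tip_k in the frame of hub_k above 0.014 m or y of tip_m in the frame of hub_m above 0.014 m)), for 0.1 s.
2. after that, all three arms lie over at the right (same distances) (y of tip_p in the frame of hub_p below -0.0045 m and y of tip_k in the frame of hub_k below -0.0045 m and y of tip_m in the frame of hub_m below -0.0045 m and (y of tip_p in the frame of hub_p below -0.014 m or y of tip_k in the frame of hub_k below -0.014 m or y of tip_m in the frame of hub_m below -0.014 m)), for 0.1 s.
At the end, for the whole second after the job is handed in: The worn unit stands upright, flat and still in the red tray, within 55 mm (x) and 42 mm (y) of its centre; the two sound units stand in their nests (within 4 mm); all arms still over to the right (sound tips past 4.5 mm, the worn one past 14 mm, out of a sound arm's reach) (((x of hub_p in the frame of reject_tray between -0.055 and 0.055 m and y of hub_p in the frame of reject_tray between -0.042 and 0.042 m and z of hub_p in the frame of reject_tray below 0.07 m and angle between hub_p's own z axis and vertical below 0.06 rad and linear speed of unit_p below 0.02 m/s and y of tip_p in the frame of hub_p below -0.014 m and horizontal distance between hub_k and nest_k below 0.004 m and height (world z) of each of hub_k, hub_m below 0.071 m and angle between each of hub_k, hub_m's own z axis and vertical below 0.05 rad and y of tip_k in the frame of hub_k below -0.0045 m and horizontal distance between hub_m and nest_m below 0.004 m and y of tip_m in the frame of hub_m below -0.0045 m) or (x of hub_k in the frame of reject_tray between -0.055 and 0.055 m and y of hub_k in the frame of reject_tray between -0.042 and 0.042 m and z of hub_k in the frame of reject_tray below 0.07 m and angle between hub_k's own z axis and vertical below 0.06 rad and linear speed of unit_k below 0.02 m/s and y of tip_k in the frame of hub_k below -0.014 m and horizontal distance between hub_p and nest_p below 0.004 m and height (world z) of each of hub_p, hub_m below 0.071 m and angle between each of hub_p, hub_m's own z axis and vertical below 0.05 rad and y of tip_p in the frame of hub_p below -0.0045 m and horizontal distance between hub_m and nest_m below 0.004 m and y of tip_m in the frame of hub_m below -0.0045 m) or (x of hub_m in the frame of reject_tray between -0.055 and 0.055 m and y of hub_m in the frame of reject_tray between -0.042 and 0.042 m and z of hub_m in the frame of reject_tray below 0.07 m and angle between hub_m's own z axis and vertical below 0.06 rad and linear speed of unit_m below 0.02 m/s and y of tip_m in the frame of hub_m below -0.014 m and horizontal distance between hub_p and nest_p below 0.004 m and height (world z) of each of hub_p, hub_k below 0.071 m and angle between each of hub_p, hub_k's own z axis and vertical below 0.05 rad and y of tip_p in the frame of hub_p below -0.0045 m and horizontal distance between hub_k and nest_k below 0.004 m and y of tip_k in the frame of hub_k below -0.0045 m))); the robot touches nothing.
It fails at once if an arm is pressed or pinched with more than 15 N (contact force between any of swing_p, swing_k, swing_m and the arm above 15 N or contact force between any of swing_p, swing_k, swing_m and the fingers above 15 N).
It fails at once if a sound unit, or the worn one before its arm is over at the right-hand stop, is shifted more than 10 mm ((distance of hub_p from where it was at the start of the episode above 0.01 m and y of tip_p in the frame of hub_p above -0.014 m) or (distance of hub_k from where it was at the start of the episode above 0.01 m and y of tip_k in the frame of hub_k above -0.014 m) or (distance of hub_m from where it was at the start of the episode above 0.01 m and y of tip_m in the frame of hub_m above -0.014 m)).
It fails at once if a unit is dropped or thrown (faster than 0.4 m/s with no finger on it) ((linear speed of unit_p above 0.4 m/s and contact force between the fingers and unit_p below 0.5 N) or (linear speed of unit_k above 0.4 m/s and contact force between the fingers and unit_k below 0.5 N) or (linear speed of unit_m above 0.4 m/s and contact force between the fingers and unit_m below 0.5 N)).
It fails at once if a bystander is pushed more than 30 mm (distance of any of spacer, bush, frame, driver, wrench, clamp, grease from where it was at the start of the episode above 0.03 m).
It also fails if it takes over 72 s, if anything falls off the work surface, if the arm or the gripper's body presses on something with over 40 N, if the wrist force passes 120 N, or if a joint passes its speed limit or range.

ROBOT

A 7-joint arm with a two-finger parallel gripper is mounted at the origin on the work surface. World frame = base frame: x ahead of the robot, y to its left, z up, the work surface at z = 0. Lengths are in m, angles in rad, forces in N, time in s.
With the tool pointing down it reaches from about 0.4 to 0.75 m from the base axis. Payload 19.5 kg.
Tool frame: the origin (TCP) lies where the fingers leave the gripper's body, on its centre line; the fingertips stand 73 mm ahead of it and the grasp point (between the pads) lies 54 mm ahead of it; z points along the fingers, y is the direction in which the jaws open and shut (so a half turn about z gives the same grasp; the last joint's range is limited). The gripper opens to 85 mm and grips with 20 to 120 N. Pads are 22 mm wide; open, the fingers measure 114 mm over their backs; the gripper's body (76 mm by 85 mm) begins 54 mm behind the grasp point. The pads swing forward as they close: fully open they stand 13 mm farther back than shut.
Start: joints at [1.171, 0.707, -0.028, 1.485, 0.022, 0.951, -0.075], TCP at [0.201, -0.539, 0.304] pointing down, gripper open.
Joint ranges: [-2.71, 2.71], [-0.32, 2.16], [-1.57, 1.52], [0, 2.45], [-1.46, 4.6], [0, 2.02], [-2.83, 2.83]. Speed limits (rad/s): [1.89, 1.89, 2.57, 2.57, 3.01, 3.01, 3.01].

INTERFACE

Orientations are given as a unit quaternion [x, y, z, w].
In Python, from rig import status, get_image, calibration, bot gives the robot as it stands.
- The arm moves only by the tool play_rows, never from a script. Its argument "deltas" is a list of rows, each a list of 3 entries, a list of its own where there are three numbers: the shift along the tool's x, y, z in cm, then the turn about the tool's z in rad, then the opening, from 0 (shut) to 1 (fully open). A call has 1 to 8 rows; each row shifts and turns the commanded pose from where the row before left it, along the tool's axes as they then stand; what a row does not reach is not made up. A row lasts 1/8 s, in which the tool goes at most 62.5 mm and 10.7 degrees, less where a joint would pass 70% of its speed; a pose out of reach is approached as far as the arm can. A call is refused whole if a number of a shift passes 6.25 or a number of a turn 0.188, either way. A call with a gripper value outside its range is refused whole. The fingers move at their own pace and stop on an object; "grip_force" is the grip in N (left out, the last holds). Time passes only in rows, so rows that do not move let the fingers close. It gives the time, the measured TCP pose, the force and the opening at its end, in the units of the state.
- status.get_state(): the state, without advancing time (a new reading comes with each control period).
- get_image(name): name is "scene" or "top"; returns the picture (400x640x3 uint8, red, green, blue); there is no depth.
- calibration(name): a dict with "fx", "fy", "cx", "cy" (pixels), "position" and "attitude" of the camera in the world. Camera axes: x right, y down, z forward; pixel columns grow to the right and rows downward; lengths in m; the calibration is good to about 2 mm. A picture is of the moment at which its call begins. calibration takes no time and is no camera call.
- bot.finish_job(): hands the job in, once; it reports no verdict.
The state is a dict: "t": time; "qpos": joint angles; "joint_velocities": joint speeds; "tau": joint torques, N m; "tool_pos": TCP position; "tcp_rot": TCP orientation; "wrist_force": force on the tool from outside, world axes, zero at the start; "torque": the same for the moment, N m; "gripper_width": finger opening in m.
Only numpy, scipy, OpenCV 4.12 (cv2) and the standard library are available. Lean on these libraries where they do the work, as an engineer would, in place of code of your own. Each camera call takes 0.05 s, during which the arm holds its last target.

## Working session

There is one attempt and no reset: what is moved stays moved. The work goes in short steps, Python scripts to look and compute and a tool call to move; the robot and the scene stay as the last step left them, time stands still between calls to the robot, and variables do not carry over. Pictures are saved under pics/ and viewed, and the job is handed in when it is done.

Besides the shell and the picture viewer there is one more tool, called after "Request:" by a JSON object that holds its "method" and its "body". play_rows: Moves the arm, as the interface text tells. Its arguments: {"type":"object","properties":{"deltas":{"type":"array","items":{"type":"array"}},"grip_force":{"type":"number"}},"required":["deltas"]}

```bash
ls; mkdir -p pics; python3 - <<'E'
from rig import status,get_image,calibration
import cv2
print(status.get_state())
for n in("scene","top"):
    print(n,calibration(n))
    cv2.imwrite(f"pics/{n}0.png",cv2.cvtColor(get_image(n),cv2.COLOR_RGB2BGR))
E
```

```text
pics
{'t': 0.0, 'qpos': array([ 1.17130749,  0.70705972, -0.02763229,  1.48499961,  0.02203109,
        0.95089729, -0.07550157]), 'joint_velocities': array([-6.96438381e-04, -8.01950890e-04,  2.88755717e-05,  5.61601619e-04,
        1.18307016e-03, -1.03229311e-03,  1.17143958e-03]), 'tau': array([-3.21121406e-04, -8.83211946e+01,  1.23458829e+00, -2.36176103e+01,
        1.68617594e-02,  6.44354310e-03, -2.10313669e-05]), 'tool_pos': array([ 0.20130477, -0.53841358,  0.303452  ]), 'tcp_rot': array([ 9.84038371e-01,  1.77955623e-01, -1.18504487e-04, -5.16887867e-04]), 'wrist_force': array([-0.14620669,  0.03976597, -0.59477851]), 'torque': array([-0.02033441, -0.00819972, -0.04811239]), 'gripper_width': 0.08538343954815776}
scene {'fx': 445.4194102726484, 'fy': 445.4194102726484, 'cx': 321.8138136751468, 'cy': 197.62547867515156, 'position': array([1.16407002, 0.6381716 , 0.77227817]), 'attitude': array([ 0.32332825,  0.84158248, -0.40043716, -0.16385317])}
top {'fx': 520.4078446126242, 'fy': 520.4078446126242, 'cx': 320.95352526329566, 'cy': 200.35654859133487, 'position': array([ 0.25857191, -0.0155579 ,  1.46735936]), 'attitude': array([-0.69170015,  0.71415256, -0.07458252,  0.07729471])}
```

View pics/scene0.png

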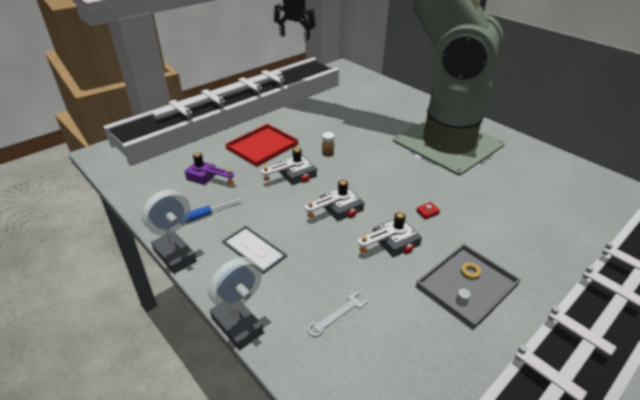

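View pics/top0.png

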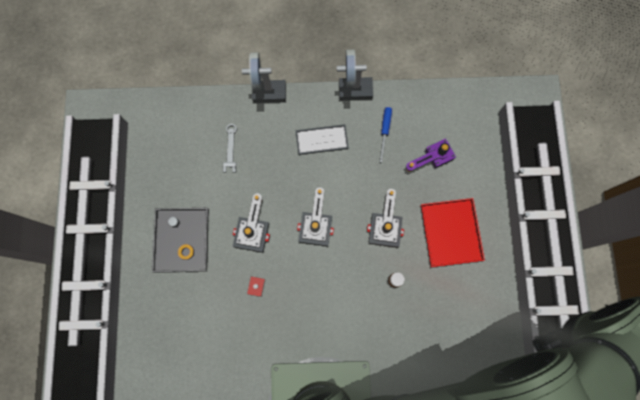

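The top view shows three units with white arms: hubs near (250,231), (316,226) and (386,229). The red tray is at (452,232), the jar at (397,280) and the clamp at (256,287). I'll measure these next.

```bash
cat > h.py <<'E'
import numpy as np,cv2
from scipy.spatial.transform import Rotation as R
from rig import status,get_image,calibration
def ray(n,uv,z):
    c=calibration(n); d=R.from_quat(c['attitude']).apply([(uv[0]-c['cx'])/c['fx'],(uv[1]-c['cy'])/c['fy'],1])
    p=np.array(c['position']); return p+d*(z-p[2])/d[2]
def proj(n,P):
    c=calibration(n); q=R.from_quat(c['attitude']).inv().apply(np.array(P)-c['position'])
    return np.array([c['fx']*q[0]/q[2]+c['cx'],c['fy']*q[1]/q[2]+c['cy']])
def snap(n,f,crop=None,s=1):
    im=get_image(n); cv2.imwrite(f"pics/{f}_raw.png",cv2.cvtColor(im,cv2.COLOR_RGB2BGR))
    if crop: 
        x,y,w,h=crop; cv2.imwrite(f"pics/{f}.png",cv2.resize(cv2.cvtColor(im[y:y+h,x:x+w],cv2.COLOR_RGB2BGR),None,fx=s,fy=s,interpolation=cv2.INTER_CUBIC))
    return im
def blobs(im,lo,hi,amin=3):
    m=cv2.inRange(cv2.cvtColor(im,cv2.COLOR_RGB2HSV),np.array(lo),np.array(hi))
    n,l,st,ce=cv2.connectedComponentsWithStats(m)
    return [(tuple(np.round(ce[i],2)),int(st[i,4]),tuple(st[i,:4])) for i in range(1,n) if st[i,4]>=amin]
E
python3 - <<'E'
from h import *
im={n:cv2.cvtColor(cv2.imread(f"pics/{n}0.png"),cv2.COLOR_BGR2RGB) for n in("scene","top")}
for n in im:
    print(n,"orange");[print(b) for b in blobs(im[n],(8,110,90),(28,255,255))]
    print(n,"red");[print(b) for b in blobs(im[n],(0,130,100),(7,255,255))]
t=im["top"][170:300,220:500]
cv2.imwrite("pics/topc.png",cv2.resize(cv2.cvtColor(t,cv2.COLOR_RGB2BGR),(784,364),interpolation=cv2.INTER_CUBIC))
E
```

```text
scene orange
((np.float64(46.38), np.float64(3.38)), 8, (np.int32(44), np.int32(0), np.int32(6), np.int32(7)))
((np.float64(69.0), np.float64(7.57)), 7, (np.int32(66), np.int32(7), np.int32(7), np.int32(2)))
((np.float64(51.4), np.float64(9.0)), 5, (np.int32(50), np.int32(8), np.int32(4), np.int32(3)))
((np.float64(56.67), np.float64(9.67)), 3, (np.int32(56), np.int32(9), np.int32(2), np.int32(2)))
((np.float64(63.0), np.float64(8.5)), 6, (np.int32(62), np.int32(8), np.int32(3), np.int32(2)))
((np.float64(56.75), np.float64(53.5)), 4, (np.int32(56), np.int32(52), np.int32(3), np.int32(4)))
((np.float64(63.59), np.float64(64.0)), 17, (np.int32(59), np.int32(57), np.int32(10), np.int32(15)))
((np.float64(53.0), np.float64(65.83)), 6, (np.int32(52), np.int32(64), np.int32(3), np.int32(5)))
((np.float64(166.25), np.float64(70.25)), 4, (np.int32(166), np.int32(69), np.int32(2), np.int32(3)))
((np.float64(56.33), np.float64(71.0)), 3, (np.int32(56), np.int32(70), np.int32(2), np.int32(3)))
((np.float64(71.67), np.float64(76.0)), 3, (np.int32(71), np.int32(75), np.int32(2), np.int32(3)))
((
[... 4479 characters left out ...]
128, (np.int32(178), np.int32(244), np.int32(16), np.int32(15)))
top red
((np.float64(451.89), np.float64(232.44)), 3366, (np.int32(421), np.int32(199), np.int32(63), np.int32(68)))
((np.float64(368.2), np.float64(230.4)), 5, (np.int32(367), np.int32(230), np.int32(3), np.int32(2)))
((np.float64(267.67), np.float64(234.33)), 3, (np.int32(267), np.int32(234), np.int32(2), np.int32(2)))
((np.float64(401.5), np.float64(234.5)), 4, (np.int32(401), np.int32(234), np.int32(2), np.int32(2)))
((np.float64(266.5), np.float64(239.88)), 8, (np.int32(265), np.int32(239), np.int32(4), np.int32(3)))
((np.float64(255.59), np.float64(286.34)), 162, (np.int32(248), np.int32(278), np.int32(16), np.int32(18)))
```

View pics/topc.png

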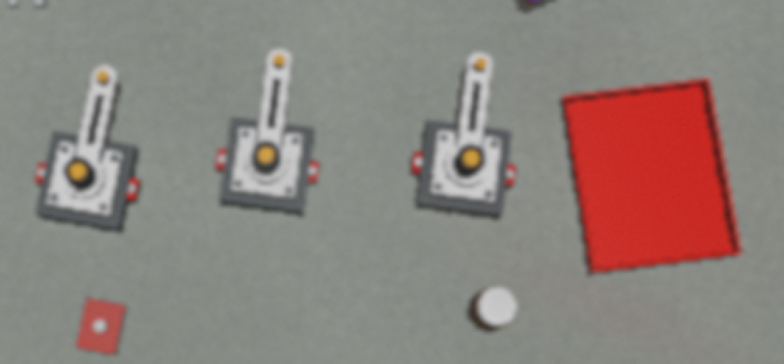

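```bash
python3 - <<'E'
from h import *
U=dict(L=((247.22,230.67),(399.66,215.17),(256.29,197.0),(363.3,237.8)),M=((314.5,224.5),(342.5,182.5),(319.29,191),(310,204)),R=((387.85,226),(296.33,149.93),(391,192.5),(266.2,168)))
def tri(a,b):
    ps=[];A=np.zeros((3,3));y=np.zeros(3)
    for n,uv in(("top",a),("scene",b)):
        c=np.array(calibration(n)['position']);d=ray(n,uv,0)-c;d/=np.linalg.norm(d);P=np.eye(3)-np.outer(d,d);A+=P;y+=P@c
    return np.linalg.solve(A,y)
for k,(ht,hs,tt,ts) in U.items():
    H=ray("top",ht,.085);T=ray("top",tt,.061)
    d=T-H
    print(k,"hub",H.round(4),ray("scene",hs,.085).round(4),tri(ht,hs).round(4),"tip",T.round(4),"len",np.hypot(*d[:2]).round(4),"ang",np.arctan2(d[1],d[0]).round(3))
im=cv2.cvtColor(cv2.imread("pics/top0.png"),cv2.COLOR_BGR2RGB)
# tray outline
m=cv2.inRange(cv2.cvtColor(im,cv2.COLOR_RGB2HSV),(0,130,40),(8,255,255));cs,_=cv2.findContours(m,0,2)
c=max(cs,key=cv2.contourArea);r=cv2.minAreaRect(c);print(r);B=[ray("top",p,.022) for p in cv2.boxPoints(r)];print(np.round(B,3),np.mean(B,0))
for n,uv,z in(("jar",(397,280),.07),("clampblk",(255.6,286.3),.024)):print(n,ray("top",uv,z))
print("TCP px",proj("top",status.get_state()['tool_pos']))
E
```

```text
L hub [0.4839 0.1857 0.085 ] [0.4832 0.1843 0.085 ] [0.484  0.1852 0.086 ] tip [0.5814 0.1639 0.061 ] len 0.0999 ang -0.219
M hub [0.4949 0.0044 0.085 ] [0.4944 0.0034 0.085 ] [0.4949 0.0042 0.0857] tip [ 0.5928 -0.0112  0.061 ] len 0.0992 ang -0.158
R hub [ 0.4844 -0.1925  0.085 ] [ 0.4847 -0.1934  0.085 ] [ 0.4847 -0.1928  0.0851] tip [ 0.582  -0.2098  0.061 ] len 0.0991 ang -0.175
((452.2427673339844, 232.0780029296875), (64.70033264160156, 54.132362365722656), 81.25383758544922)
[[ 0.554 -0.297  0.022]
 [ 0.573 -0.45   0.022]
 [ 0.391 -0.46   0.022]
 [ 0.373 -0.311  0.022]] [ 0.47285779 -0.37962912  0.022     ]
jar [ 0.34096653 -0.21017386  0.07      ]
clampblk [0.33883666 0.17170166 0.024     ]
TCP px [567.5065675  333.45620645]
```

Request:
{"method": "play_rows", "body": {"deltas": [[[0,0,3],0.18,0],[[0,0,3],0.18,0],[[0,0,3],0.18,0],[[0,0,0],0,0]], "grip_force": 40}}

```text
t: 0.6
tool_pos: [0.2013, -0.5378, 0.2124]
tcp_rot: [0.996, -0.09, -0.001, -0.002]
wrist_force: [0.1, -0.4, -0.3]
gripper_width: 0.0125
```

```bash
cat >> h.py <<'E'
def yaw():
    x=R.from_quat(status.get_state()['tcp_rot']).apply([1,0,0]);return np.arctan2(x[1],x[0])
def go(P):
    s=status.get_state();d=R.from_quat(s['tcp_rot']).inv().apply(np.array(P)-s['tool_pos'])*100
    print("t",round(s['t'],2),"at",np.round(s['tool_pos'],4),"yaw",yaw().round(3),"F",np.round(s['wrist_force'],2),"delta cm",d.round(2))
HUB=dict(L=((.484,.1852),-.219),M=((.4949,.0042),-.158),R=((.4846,-.1928),-.175))
def side(k,r,off,z):
    h,a=HUB[k]; return np.array([h[0]+r*np.cos(a)-off*np.sin(a),h[1]+r*np.sin(a)+off*np.cos(a),z])
E
python3 -c "
from h import *
go(side('R',.08,-.042,.2))"
```

```text
t 0.6 at [ 0.2013 -0.5378  0.2124] yaw -0.181 F [ 0.15 -0.4  -0.31] delta cm [ 29.68 -34.88   1.27]
```

Request:
{"method": "play_rows", "body": {"deltas": [[[3.7,-4.36,0],0,0],[[3.7,-4.36,0],0,0],[[3.7,-4.36,0],0,0],[[3.7,-4.36,0],0,0],[[3.7,-4.36,0],0,0],[[3.7,-4.36,0],0,0],[[3.7,-4.36,0],0,0],[[3.7,-4.36,0],0,0]]}}

```text
t: 1.6
tool_pos: [0.5573, -0.2479, 0.2155]
tcp_rot: [0.996, -0.088, 0.001, 0.0]
wrist_force: [0.6, -1.6, -0.2]
gripper_width: -0.0002
```

Request:
{"method": "play_rows", "body": {"deltas": [[[0,0,0],0,0]]}}

```text
t: 1.72
tool_pos: [0.5587, -0.2454, 0.2148]
tcp_rot: [0.996, -0.086, 0.001, -0.001]
wrist_force: [-0.1, -0.4, -0.6]
gripper_width: 0.0001
```

```bash
python3 -c "
from h import *
go(side('R',.08,-.042,.107))
snap('top','a',(300,130,200,130),4);snap('scene','as',(220,100,240,150),3)"
```

```text
t 1.73 at [ 0.5587 -0.2454  0.2148] yaw -0.171 F [-0.14 -0.38 -0.57] delta cm [-0.23  0.33 10.77]
```

View pics/as.png

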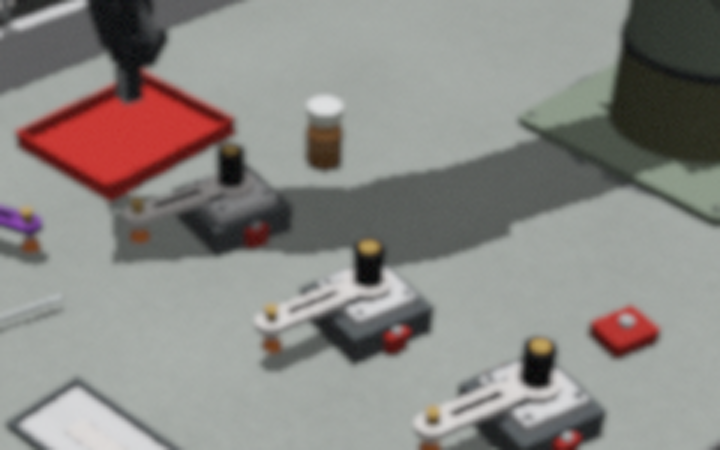

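The shut fingers hang clear, to the right of arm R. The gripper is in front of the tray in this view.

Request:
{"method": "play_rows", "body": {"deltas": [[[-0.1,0.1,3.6],0,0],[[-0.1,0.1,3.6],0,0],[[0,0.1,3.6],0,0],[[0,0,0],0,0],[[0,-0.5,0],0,0],[[0,0,0],0,0]]}}

```text
t: 2.58
tool_pos: [0.5547, -0.2466, 0.1075]
tcp_rot: [0.996, -0.09, 0.001, 0.0]
wrist_force: [0.5, 0.2, -0.6]
gripper_width: -0.0001
```

```bash
python3 -c "
from h import *
go(side('R',.08,-.0265,.107))"
```

```text
t 2.58 at [ 0.5547 -0.2466  0.1075] yaw -0.181 F [ 0.47  0.24 -0.58] delta cm [ 0.15 -1.43  0.05]
```

Request:
{"method": "play_rows", "body": {"deltas": [[[0,-0.4,0],0,0],[[0,-0.4,0],0,0],[[0,-0.2,0],0,0],[[0,0,0],0,0]]}}

```text
t: 3.08
tool_pos: [0.5559, -0.2368, 0.1059]
tcp_rot: [0.996, -0.091, -0.0, -0.0]
wrist_force: [-0.4, 0.4, -0.3]
gripper_width: -0.0
```

Request:
{"method": "play_rows", "body": {"deltas": [[[0,-0.2,0],0,0],[[0,-0.2,0],0,0]]}}

```text
t: 3.32
tool_pos: [0.5566, -0.233, 0.1059]
tcp_rot: [0.996, -0.091, -0.0, -0.0]
wrist_force: [1.2, -0.7, 0.1]
gripper_width: -0.0001
```

Request:
{"method": "play_rows", "body": {"deltas": [[[0,-0.2,0],0,0],[[0,-0.2,0],0,0]]}}

```text
t: 3.58
tool_pos: [0.5574, -0.2291, 0.1059]
tcp_rot: [0.996, -0.091, 0.0, 0.0]
wrist_force: [0.7, -2.1, 0.7]
gripper_width: 0.0001
```

Request:
{"method": "play_rows", "body": {"deltas": [[[0,-0.2,0],0,0],[[0,-0.15,0],0,0]]}}

```text
t: 3.82
tool_pos: [0.558, -0.2256, 0.1059]
tcp_rot: [0.996, -0.091, 0.0, -0.0]
wrist_force: [0.8, -2.0, 0.2]
gripper_width: 0.0001
```

Request:
{"method": "play_rows", "body": {"deltas": [[[0,-0.15,0],0,0],[[0,0,0],0,0]]}}

```text
t: 4.08
tool_pos: [0.5582, -0.2241, 0.1059]
tcp_rot: [0.996, -0.091, -0.0, -0.0]
wrist_force: [0.9, -0.7, 0.0]
gripper_width: -0.0002
```

Request:
{"method": "play_rows", "body": {"deltas": [[[0,-0.15,0],0,0],[[0,0,0],0,0]]}}

```text
t: 4.32
tool_pos: [0.5585, -0.2226, 0.1059]
tcp_rot: [0.996, -0.091, -0.0, -0.0]
wrist_force: [-0.0, -0.9, -0.3]
gripper_width: 0.0002
```

Request:
{"method": "play_rows", "body": {"deltas": [[[0,-0.15,0],0,0],[[0,-0.1,0],0,0]]}}

```text
t: 4.58
tool_pos: [0.559, -0.2202, 0.1059]
tcp_rot: [0.996, -0.091, -0.0, -0.0]
wrist_force: [1.7, -0.6, 0.0]
gripper_width: -0.0001
```

Request:
{"method": "play_rows", "body": {"deltas": [[[0,-0.15,0],0,0],[[0,-0.1,0],0,0]]}}

```text
t: 4.82
tool_pos: [0.5594, -0.2178, 0.1059]
tcp_rot: [0.996, -0.091, -0.0, 0.0]
wrist_force: [0.5, -3.1, 0.9]
gripper_width: -0.0001
```

Request:
{"method": "play_rows", "body": {"deltas": [[[0,-0.15,0],0,0],[[0,-0.1,0],0,0]]}}

```text
t: 5.08
tool_pos: [0.5597, -0.2159, 0.106]
tcp_rot: [0.996, -0.091, 0.0, 0.0]
wrist_force: [-1.0, -7.3, -0.8]
gripper_width: 0.0
```

The force rose to 7 N, so arm R is at its stop. I'll back off and look.

Request:
{"method": "play_rows", "body": {"deltas": [[[0,0.5,0],0,0],[[0,1,0],0,0],[[0,0,-5],0,0],[[0,0,-5],0,0],[[0,0,0],0,0]]}}

```text
t: 5.7
tool_pos: [0.5579, -0.231, 0.2092]
tcp_rot: [0.996, -0.091, 0.002, 0.001]
wrist_force: [0.0, 0.0, -1.2]
gripper_width: -0.0
```

```bash
cat >> h.py <<'E'
def tips(f):
    im=snap('top',f,(220,160,220,110),3)
    m=[b for b in blobs(im,(8,110,90),(28,255,255)) if b[1]<25 and 180<b[0][1]<212 and b[0][0]<430 and b[0][0]>220]
    for b in m:
        T=ray("top",b[0],.061)
        k=min(HUB,key=lambda k:abs(HUB[k][0][1]-T[1]-.018)); h,a=HUB[k];d=T[:2]-h
        print(k,b[1],"len",np.hypot(*d).round(4),"ang",np.arctan2(d[1],d[0]).round(3),"tip y mm",(100*(np.arctan2(d[1],d[0])-a)).round(1))
E
python3 -c "
from h import *
tips('b')
go(side('M',.08,-.042,.206))
"
```

```text
M 7 len 0.0991 ang -0.156 tip y mm 0.2
L 7 len 0.0997 ang -0.215 tip y mm 0.4
t 5.75 at [ 0.5574 -0.2305  0.2071] yaw -0.182 F [-0.14  0.37 -0.7 ] delta cm [ -2.3  -17.95   0.11]
```

View pics/b.png

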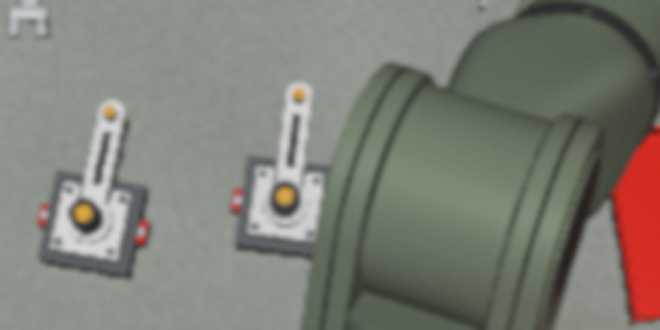

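Units L and M are unchanged and unit R is hidden behind the robot arm. Next is M.

Request:
{"method": "play_rows", "body": {"deltas": [[[-0.6,-4.5,0],0,0],[[-0.6,-4.5,0],0,0],[[-0.6,-4.5,0],0,0],[[-0.5,-4.45,0],0,0],[[0,0,0],0,0],[[0,0,0],0,0]]}}

```text
t: 6.5
tool_pos: [0.5668, -0.0501, 0.2053]
tcp_rot: [0.996, -0.091, -0.001, 0.0]
wrist_force: [0.6, -0.6, 0.2]
gripper_width: -0.0003
```

```bash
python3 -c "
from h import *
tips('c')
go(side('M',.08,-.036,.106))
snap('scene','cs',(220,100,240,150),3)
"
```

```text
R 7 len 0.0995 ang 0.031 tip y mm 20.6
t 6.55 at [ 0.5668 -0.0506  0.2054] yaw -0.183 F [ 0.12 -0.45 -0.21] delta cm [ 0.03 -0.68  9.94]
```

View pics/cs.png

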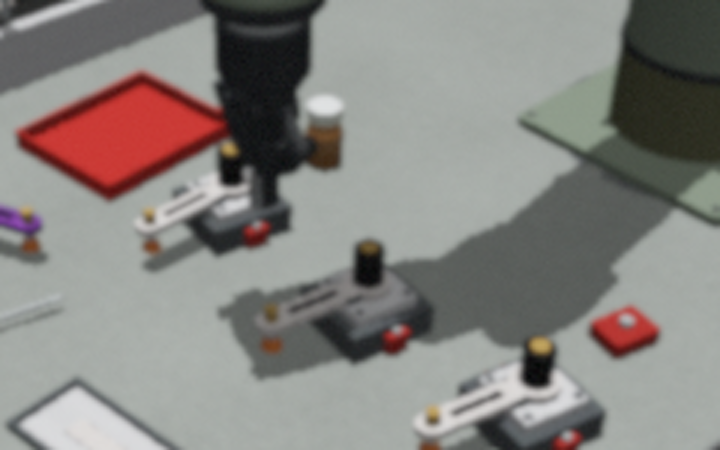

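R's tip stands 20.6 mm to the left, so R looks like the worn unit. Now I'll descend at M.

Request:
{"method": "play_rows", "body": {"deltas": [[[0,0,3.3],0,0],[[0,0,3.3],0,0],[[0,0,3.3],0,0],[[0,-0.4,0],0,0],[[0,-0.4,0],0,0],[[0,0,0],0,0]]}}

```text
t: 7.35
tool_pos: [0.569, -0.0412, 0.1082]
tcp_rot: [0.996, -0.091, 0.001, -0.0]
wrist_force: [0.3, -0.3, 0.1]
gripper_width: 0.0
```

```bash
python3 -c "
from h import *
go(side('M',.08,-.025,.106))
"
```

```text
t 7.35 at [ 0.569  -0.0412  0.1082] yaw -0.182 F [ 0.3  -0.33  0.08] delta cm [-0.06 -0.82  0.22]
```

Request:
{"method": "play_rows", "body": {"deltas": [[[0,-0.3,0.1],0,0],[[0,-0.3,0.1],0,0],[[0,-0.2,0],0,0],[[0,-0.2,0],0,0],[[0,0,0],0,0]]}}

```text
t: 7.98
tool_pos: [0.5704, -0.0316, 0.1049]
tcp_rot: [0.996, -0.091, 0.0, -0.0]
wrist_force: [0.0, -1.2, 0.4]
gripper_width: 0.0004
```

Request:
{"method": "play_rows", "body": {"deltas": [[[0,-0.15,0],0,0],[[0,-0.1,0],0,0]]}}

```text
t: 8.22
tool_pos: [0.5708, -0.0292, 0.1049]
tcp_rot: [0.996, -0.091, 0.0, -0.0]
wrist_force: [1.4, -1.5, -0.2]
gripper_width: 0.0
```

Request:
{"method": "play_rows", "body": {"deltas": [[[0,-0.15,0],0,0],[[0,-0.1,0],0,0]]}}

```text
t: 8.48
tool_pos: [0.5713, -0.0269, 0.1049]
tcp_rot: [0.996, -0.091, 0.0, 0.0]
wrist_force: [0.3, -3.8, 0.1]
gripper_width: 0.0004
```

Request:
{"method": "play_rows", "body": {"deltas": [[[0,-0.15,0],0,0],[[0,0,0],0,0]]}}

```text
t: 8.72
tool_pos: [0.5716, -0.0258, 0.1049]
tcp_rot: [0.996, -0.091, 0.0, 0.0]
wrist_force: [2.4, -6.3, 0.5]
gripper_width: -0.0
```

Arm M is at its stop. I'll back off, raise and go on to L.

Request:
{"method": "play_rows", "body": {"deltas": [[[0,0.5,0],0,0],[[0,1,0],0,0],[[0,0,-5],0,0],[[0,0,-5],0,0],[[0,0,0],0,0]]}}

```text
t: 9.35
tool_pos: [0.5695, -0.0407, 0.208]
tcp_rot: [0.996, -0.091, 0.002, -0.0]
wrist_force: [-0.7, 0.2, -1.9]
gripper_width: -0.0
```

```bash
python3 -c "
from h import *
go(side('L',.08,-.036,.206))
"
```

```text
t 9.35 at [ 0.5695 -0.0407  0.208 ] yaw -0.182 F [-0.69  0.23 -1.86] delta cm [ -4.65 -16.77   0.2 ]
```

Request:
{"method": "play_rows", "body": {"deltas": [[[-1.16,-4.2,0],0,0],[[-1.16,-4.2,0],0,0],[[-1.16,-4.2,0],0,0],[[-1.16,-4,0],0,0],[[0,0,0],0,0],[[0,0,0],0.04,0]]}}

```text
t: 10.1
tool_pos: [0.5532, 0.1305, 0.2046]
tcp_rot: [0.994, -0.112, -0.0, 0.0]
wrist_force: [0.9, -1.4, -0.3]
gripper_width: 0.0001
```

```bash
python3 -c "
from h import *
tips('d')
go(side('L',.08,-.036,.106))
snap('scene','ds',(220,100,240,150),3)
"
```

```text
M 8 len 0.0987 ang -0.06 tip y mm 9.8
R 7 len 0.0995 ang 0.031 tip y mm 20.6
t 10.15 at [0.5533 0.1303 0.2047] yaw -0.228 F [0.01 0.08 0.63] delta cm [ 0.04 -0.26  9.87]
```

View pics/ds.png

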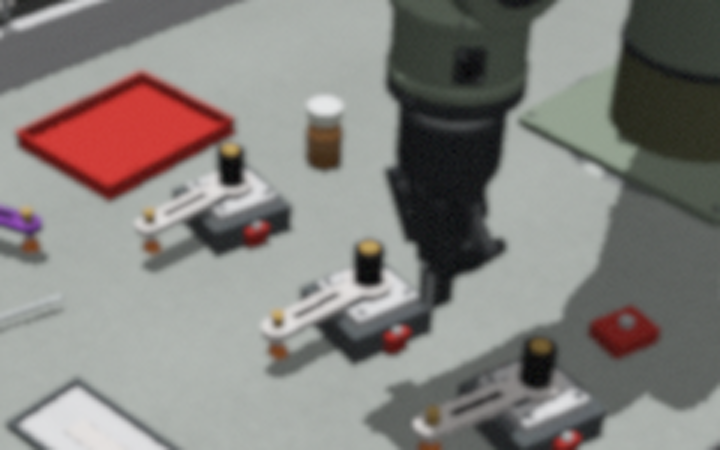

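View pics/d.png

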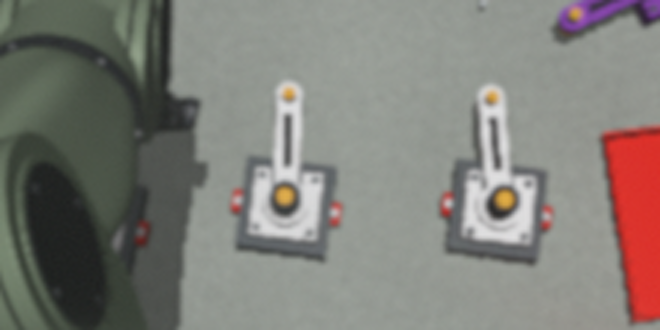

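Request:
{"method": "play_rows", "body": {"deltas": [[[0,0,3.3],0,0],[[0,0,3.3],0,0],[[0,0,3.3],0,0],[[0,-0.4,0],0,0],[[0,-0.4,0],0,0],[[0,0,0],0,0]]}}

```text
t: 10.95
tool_pos: [0.5555, 0.1398, 0.1072]
tcp_rot: [0.994, -0.111, 0.001, -0.0]
wrist_force: [-0.3, 0.1, -0.1]
gripper_width: -0.0001
```

```bash
python3 -c "
from h import *
go(side('L',.08,-.025,.106))
"
```

```text
t 10.95 at [0.5555 0.1398 0.1072] yaw -0.222 F [-0.28  0.12 -0.15] delta cm [ 0.04 -0.38  0.12]
```

Request:
{"method": "play_rows", "body": {"deltas": [[[0,-0.3,0.1],0,0],[[0,-0.2,0],0,0],[[0,-0.2,0],0,0],[[0,0,0],0,0]]}}

```text
t: 11.45
tool_pos: [0.5566, 0.1463, 0.1049]
tcp_rot: [0.994, -0.111, -0.0, -0.0]
wrist_force: [-0.5, -0.7, -0.2]
gripper_width: 0.0
```

Request:
{"method": "play_rows", "body": {"deltas": [[[0,-0.15,0],0,0],[[0,-0.1,0],0,0]]}}

```text
t: 11.7
tool_pos: [0.5571, 0.1486, 0.1049]
tcp_rot: [0.994, -0.111, -0.0, 0.0]
wrist_force: [0.1, -1.7, 0.5]
gripper_width: -0.0007
```

Request:
{"method": "play_rows", "body": {"deltas": [[[0,-0.15,0],0,0],[[0,0,0],0,0]]}}

```text
t: 11.95
tool_pos: [0.5575, 0.1499, 0.1049]
tcp_rot: [0.994, -0.111, 0.0, 0.0]
wrist_force: [0.1, -4.2, 0.4]
gripper_width: -0.0002
```

Request:
{"method": "play_rows", "body": {"deltas": [[[0,-0.15,0],0,0],[[0,0,0],0,0]]}}

```text
t: 12.2
tool_pos: [0.5578, 0.1511, 0.1049]
tcp_rot: [0.994, -0.111, 0.0, 0.0]
wrist_force: [0.8, -6.3, -0.2]
gripper_width: 0.0
```

Request:
{"method": "play_rows", "body": {"deltas": [[[0,0.5,0],0,0],[[0,1,0],0,0],[[0,0,-5],0,0],[[0,0,-5],0,0],[[0,-4,0],0,0],[[0,-4,0],0,0],[[0,0,0],0,0],[[0,0,0],0,0]]}}

```text
t: 13.2
tool_pos: [0.5719, 0.2141, 0.2048]
tcp_rot: [0.994, -0.111, -0.0, 0.0]
wrist_force: [0.1, -0.4, -0.1]
gripper_width: -0.0004
```

```bash
python3 -c "
from h import *
tips('e')
go(side('L',.08,.045,.106))
c=snap('scene','es',(330,160,140,100),5)
"
```

```text
M 7 len 0.0983 ang -0.055 tip y mm 10.3
R 7 len 0.0995 ang 0.031 tip y mm 20.6
L 10 len 0.0999 ang -0.122 tip y mm 9.7
t 13.25 at [0.572  0.2138 0.205 ] yaw -0.223 F [ 0.48 -1.28  0.04] delta cm [0.03 0.2  9.9 ]
```

View pics/e.png

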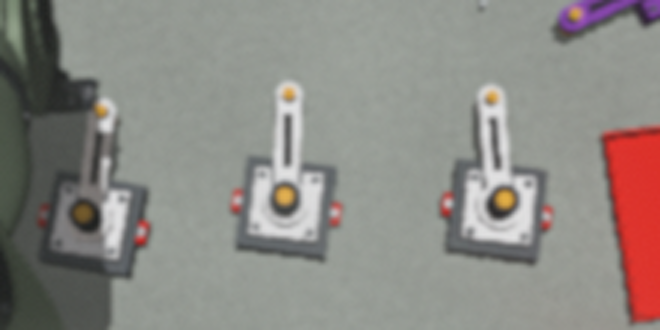

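View pics/es.png

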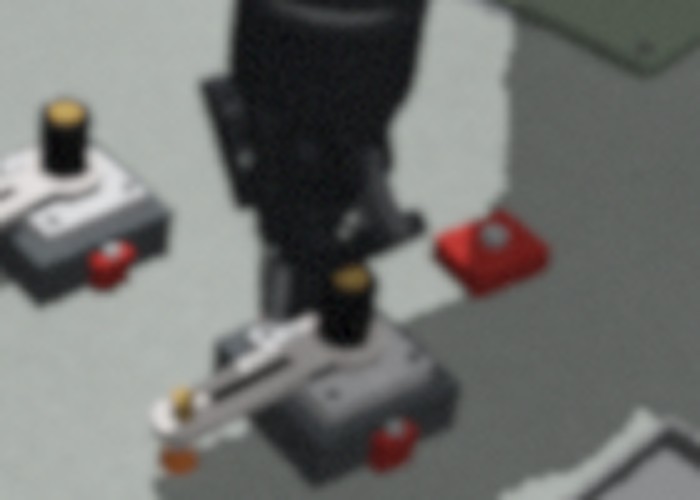

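All three arms lie left (10, 10 and 20 mm). Now for the pushes to the right, starting with L.

Request:
{"method": "play_rows", "body": {"deltas": [[[0,0,3.3],0,0],[[0,0,3.3],0,0],[[0,0,3.3],0,0],[[0,0.4,0],0,0],[[0,0.4,0],0,0],[[0,0.2,0],0,0],[[0,0,0],0,0]]}}

```text
t: 14.18
tool_pos: [0.5701, 0.2051, 0.1068]
tcp_rot: [0.994, -0.111, 0.0, -0.0]
wrist_force: [0.4, 0.0, -0.5]
gripper_width: -0.0002
```

Request:
{"method": "play_rows", "body": {"deltas": [[[0,0.3,0],0,0],[[0,0.3,0],0,0],[[0,0.3,0],0,0],[[0,0,0],0,0]]}}

```text
t: 14.68
tool_pos: [0.5679, 0.1962, 0.106]
tcp_rot: [0.994, -0.111, 0.0, -0.0]
wrist_force: [0.9, 0.3, 1.1]
gripper_width: 0.0001
```

```bash
python3 -c "
from h import *
go(side('L',.08,.025,.105))
"
```

```text
t 14.68 at [0.5679 0.1962 0.106 ] yaw -0.222 F [0.92 0.33 1.14] delta cm [0.05 0.4  0.1 ]
```

Request:
{"method": "play_rows", "body": {"deltas": [[[0,0.2,0],0,0],[[0,0.2,0],0,0],[[0,0.2,0],0,0],[[0,0,0],0,0]]}}

```text
t: 15.18
tool_pos: [0.5666, 0.1904, 0.106]
tcp_rot: [0.994, -0.111, -0.0, 0.0]
wrist_force: [1.1, -0.9, 0.2]
gripper_width: -0.0003
```

Request:
{"method": "play_rows", "body": {"deltas": [[[0,0.15,0],0,0],[[0,0,0],0,0]]}}

```text
t: 15.42
tool_pos: [0.5662, 0.1891, 0.1059]
tcp_rot: [0.994, -0.111, 0.0, -0.0]
wrist_force: [1.5, 1.2, 0.6]
gripper_width: -0.0
```

Request:
{"method": "play_rows", "body": {"deltas": [[[0,0.15,0],0,0],[[0,0,0],0,0]]}}

```text
t: 15.68
tool_pos: [0.5659, 0.1876, 0.106]
tcp_rot: [0.994, -0.111, 0.0, -0.0]
wrist_force: [2.1, 0.9, 0.2]
gripper_width: -0.0003
```

Request:
{"method": "play_rows", "body": {"deltas": [[[0,0.15,0],0,0],[[0,0,0],0,0]]}}

```text
t: 15.92
tool_pos: [0.5655, 0.1861, 0.1059]
tcp_rot: [0.994, -0.111, -0.0, -0.0]
wrist_force: [1.8, 1.9, 0.2]
gripper_width: 0.0
```

Request:
{"method": "play_rows", "body": {"deltas": [[[0,0.15,0],0,0],[[0,0,0],0,0]]}}

```text
t: 16.18
tool_pos: [0.5652, 0.1847, 0.1059]
tcp_rot: [0.994, -0.111, -0.0, -0.0]
wrist_force: [1.2, 2.5, 0.3]
gripper_width: -0.0003
```

Request:
{"method": "play_rows", "body": {"deltas": [[[0,0.15,0],0,0],[[0,0,0],0,0]]}}

```text
t: 16.42
tool_pos: [0.565, 0.1835, 0.106]
tcp_rot: [0.994, -0.111, 0.0, -0.0]
wrist_force: [3.3, 3.5, -0.2]
gripper_width: 0.0002
```

Request:
{"method": "play_rows", "body": {"deltas": [[[0,0.1,0],0,0],[[0,0,0],0,0]]}}

```text
t: 16.68
tool_pos: [0.5649, 0.1827, 0.1061]
tcp_rot: [0.994, -0.111, 0.0, -0.0]
wrist_force: [4.6, 5.7, 0.1]
gripper_width: -0.0001
```

Request:
{"method": "play_rows", "body": {"deltas": [[[0,-0.5,0],0,0],[[0,-1,0],0,0],[[0,0,-5],0,0],[[0,0,-5],0,0],[[0,0,0],0,0]]}}

```text
t: 17.3
tool_pos: [0.5688, 0.1976, 0.2091]
tcp_rot: [0.994, -0.111, 0.002, -0.001]
wrist_force: [0.2, 0.6, -0.5]
gripper_width: -0.0002
```

```bash
python3 -c "
from h import *
tips('f')
go(side('M',.08,.045,.206))
c=snap('scene','fs',(330,160,140,100),5)
"
```

```text
M 8 len 0.0987 ang -0.06 tip y mm 9.8
R 7 len 0.0995 ang 0.031 tip y mm 20.6
L 7 len 0.0992 ang -0.315 tip y mm -9.6
t 17.35 at [0.5682 0.1976 0.2071] yaw -0.222 F [-0.24  0.51 -1.67] delta cm [ 4.8  15.48  0.1 ]
```

View pics/fs.png

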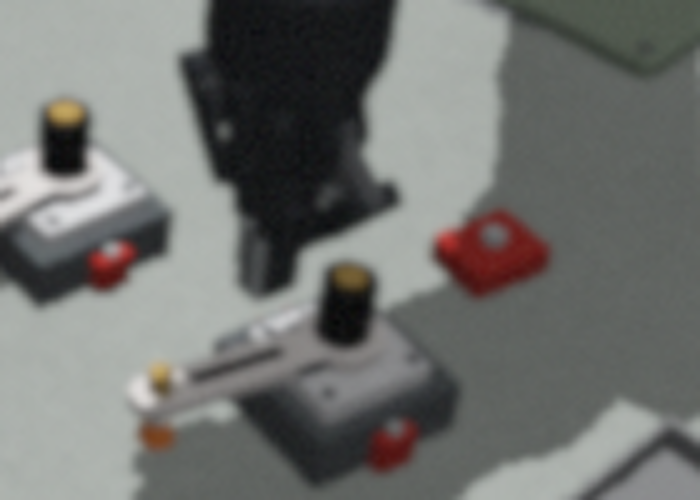

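L now stands 9.6 mm to the right, including some slop in the nest. Next is M from its left side.

Request:
{"method": "play_rows", "body": {"deltas": [[[1.2,3.9,0],0,0],[[1.2,3.9,0],0,0],[[1.2,3.9,0],0,0],[[1.2,3.8,0],0,0],[[0,0,0],-0.05,0],[[0,0,0],0,0]]}}

```text
t: 18.15
tool_pos: [0.5804, 0.0359, 0.2051]
tcp_rot: [0.996, -0.086, -0.001, -0.0]
wrist_force: [-0.5, 1.0, -0.2]
gripper_width: 0.0001
```

```bash
python3 -c "
from h import *
go(side('M',.08,.045,.106))
"
```

```text
t 18.15 at [0.5804 0.0359 0.2051] yaw -0.171 F [-0.47  1.02 -0.15] delta cm [ 0.07 -0.02  9.91]
```

Request:
{"method": "play_rows", "body": {"deltas": [[[0,0,3.3],0,0],[[0,0,3.3],0,0],[[0,0,3.3],0,0],[[0,0.3,0],0,0],[[0,0.4,0],0,0],[[0,0.3,0],0,0],[[0,0.3,0],0,0],[[0,0.3,0],0,0]]}}

```text
t: 19.15
tool_pos: [0.5781, 0.0194, 0.1074]
tcp_rot: [0.996, -0.086, 0.0, -0.0]
wrist_force: [-0.8, 1.0, 0.5]
gripper_width: 0.0002
```

Request:
{"method": "play_rows", "body": {"deltas": [[[0,0.2,0],0,0],[[0,0.2,0],0,0],[[0,0.2,0],0,0],[[0,0.2,0],0,0],[[0,0,0],0,0]]}}

```text
t: 19.77
tool_pos: [0.5765, 0.0114, 0.1069]
tcp_rot: [0.996, -0.086, 0.0, -0.0]
wrist_force: [0.9, 0.6, 0.6]
gripper_width: -0.0
```

Request:
{"method": "play_rows", "body": {"deltas": [[[0,0.15,0],0,0],[[0,0,0],0,0]]}}

```text
t: 20.02
tool_pos: [0.5763, 0.01, 0.1069]
tcp_rot: [0.996, -0.086, -0.0, -0.0]
wrist_force: [1.5, 1.6, -0.0]
gripper_width: 0.0001
```

Request:
{"method": "play_rows", "body": {"deltas": [[[0,0.15,0],0,0],[[0,0,0],0,0]]}}

```text
t: 20.27
tool_pos: [0.576, 0.0085, 0.1069]
tcp_rot: [0.996, -0.086, -0.0, -0.0]
wrist_force: [1.8, 0.9, 0.4]
gripper_width: 0.0001
```

Request:
{"method": "play_rows", "body": {"deltas": [[[0,0.15,0],0,0],[[0,0,0],0,0]]}}

```text
t: 20.52
tool_pos: [0.5759, 0.0073, 0.1069]
tcp_rot: [0.996, -0.086, 0.0, -0.0]
wrist_force: [2.9, 4.0, 0.4]
gripper_width: 0.0
```

Request:
{"method": "play_rows", "body": {"deltas": [[[0,0.15,0],0,0],[[0,0,0],0,0]]}}

```text
t: 20.78
tool_pos: [0.5758, 0.0061, 0.107]
tcp_rot: [0.996, -0.086, 0.0, -0.0]
wrist_force: [4.1, 5.5, 0.5]
gripper_width: -0.0004
```

Request:
{"method": "play_rows", "body": {"deltas": [[[0,0.1,0],0,0],[[0,0,0],0,0]]}}

```text
t: 21.02
tool_pos: [0.5757, 0.0053, 0.107]
tcp_rot: [0.996, -0.086, 0.0, -0.001]
wrist_force: [5.2, 7.1, 1.4]
gripper_width: 0.0
```

Request:
{"method": "play_rows", "body": {"deltas": [[[0,-0.5,0],0,0],[[0,-1,0],0,0],[[0,0,-5],0,0],[[0,0,-5],0,0],[[0,0,0],0,0]]}}

```text
t: 21.65
tool_pos: [0.5787, 0.0197, 0.21]
tcp_rot: [0.996, -0.086, 0.002, -0.0]
wrist_force: [-0.2, 0.9, -0.1]
gripper_width: -0.0001
```

```bash
python3 -c "
from h import *
tips('g')
go(side('R',.08,.06,.206))
"
```

```text
M 4 len 0.0978 ang -0.25 tip y mm -9.2
R 7 len 0.0995 ang 0.031 tip y mm 20.6
t 21.7 at [0.5781 0.0198 0.2081] yaw -0.172 F [-0.34 -0.23 -1.88] delta cm [ 2.44 16.57  0.21]
```

Request:
{"method": "play_rows", "body": {"deltas": [[[0.6,4.2,0],0,0],[[0.6,4.2,0],0,0],[[0.6,4.2,0],0,0],[[0.6,4,0],0,0],[[0,0,0],0,0],[[0,0,0],0,0]]}}

```text
t: 22.45
tool_pos: [0.573, -0.1473, 0.2061]
tcp_rot: [0.996, -0.086, -0.001, -0.0]
wrist_force: [0.1, -0.1, 0.1]
gripper_width: 0.0002
```

```bash
python3 -c "
from h import *
tips('g2')
go(side('R',.08,.06,.106))
"
```

```text
L 7 len 0.0992 ang -0.315 tip y mm -9.6
t 22.5 at [ 0.5731 -0.147   0.2063] yaw -0.171 F [0.34 0.37 0.03] delta cm [ 0.09  0.06 10.03]
```

Request:
{"method": "play_rows", "body": {"deltas": [[[0,0,3.3],0,0],[[0,0,3.3],0,0],[[0,0,3.3],0,0],[[0,0.3,0],0,0],[[0,0.4,0],0,0],[[0,0.3,0],0,0],[[0,0.3,0],0,0],[[0,0.3,0],0,0]]}}

```text
t: 23.5
tool_pos: [0.5704, -0.1642, 0.1083]
tcp_rot: [0.996, -0.086, 0.0, -0.0]
wrist_force: [0.3, 0.6, 0.0]
gripper_width: -0.0
```

Request:
{"method": "play_rows", "body": {"deltas": [[[0,0.3,0],0,0],[[0,0.3,0],0,0],[[0,0.3,0],0,0],[[0,0.3,0],0,0],[[0,0.3,0],0,0],[[0,0.3,0],0,0],[[0,0,0],0,0]]}}

```text
t: 24.38
tool_pos: [0.5671, -0.182, 0.1079]
tcp_rot: [0.996, -0.086, -0.0, 0.0]
wrist_force: [0.4, 0.2, -0.1]
gripper_width: 0.0002
```

```bash
python3 -c "
from h import *
go(side('R',.08,.012,.106))
"
```

```text
t 24.38 at [ 0.5671 -0.182   0.1079] yaw -0.173 F [ 0.39  0.21 -0.14] delta cm [0.06 1.3  0.19]
```

Request:
{"method": "play_rows", "body": {"deltas": [[[0,0.25,0.1],0,0],[[0,0.25,0],0,0],[[0,0.25,0],0,0],[[0,0,0],0,0]]}}

```text
t: 24.88
tool_pos: [0.5659, -0.1894, 0.1069]
tcp_rot: [0.996, -0.086, -0.0, 0.0]
wrist_force: [0.8, 0.7, 0.7]
gripper_width: -0.0002
```

Request:
{"method": "play_rows", "body": {"deltas": [[[0,0.15,0],0,0],[[0,0.1,0],0,0]]}}

```text
t: 25.12
tool_pos: [0.5656, -0.1917, 0.1069]
tcp_rot: [0.996, -0.086, -0.0, -0.0]
wrist_force: [1.5, 1.0, -1.1]
gripper_width: 0.0001
```

Request:
{"method": "play_rows", "body": {"deltas": [[[0,0.15,0],0,0],[[0,0.1,0],0,0]]}}

```text
t: 25.38
tool_pos: [0.5651, -0.1941, 0.1069]
tcp_rot: [0.996, -0.086, -0.0, -0.0]
wrist_force: [0.5, 1.0, -0.5]
gripper_width: -0.0002
```

Request:
{"method": "play_rows", "body": {"deltas": [[[0,0.15,0],0,0],[[0,0,0],0,0]]}}

```text
t: 25.62
tool_pos: [0.5648, -0.1957, 0.1069]
tcp_rot: [0.996, -0.086, -0.0, -0.0]
wrist_force: [1.3, 1.4, -0.5]
gripper_width: -0.0001
```

Request:
{"method": "play_rows", "body": {"deltas": [[[0,0.15,0],0,0],[[0,0.1,0],0,0]]}}

```text
t: 25.88
tool_pos: [0.5644, -0.1979, 0.1068]
tcp_rot: [0.996, -0.086, -0.0, -0.0]
wrist_force: [1.3, 4.3, 0.1]
gripper_width: 0.0
```

Request:
{"method": "play_rows", "body": {"deltas": [[[0,0.15,0],0,0],[[0,0,0],0,0]]}}

```text
t: 26.12
tool_pos: [0.5643, -0.199, 0.1068]
tcp_rot: [0.996, -0.086, -0.0, -0.001]
wrist_force: [1.6, 5.9, 0.8]
gripper_width: 0.0001
```

Request:
{"method": "play_rows", "body": {"deltas": [[[0,0.15,0],0,0],[[0,0,0],0,0]]}}

```text
t: 26.38
tool_pos: [0.5641, -0.2001, 0.1068]
tcp_rot: [0.996, -0.086, -0.0, -0.001]
wrist_force: [3.0, 7.8, -0.5]
gripper_width: 0.0001
```

Request:
{"method": "play_rows", "body": {"deltas": [[[0,-0.5,0],0,0],[[0,-1,0],0,0],[[0,0,-5],0,0],[[0,0,-5],0,0],[[0,-5,-2],0,0],[[0,-5,0],0,0],[[0,-5,0],0,0],[[0,0,0],0,0]]}}

```text
t: 27.38
tool_pos: [0.5925, -0.0341, 0.2267]
tcp_rot: [0.997, -0.083, -0.0, -0.001]
wrist_force: [0.2, -0.7, -0.2]
gripper_width: -0.0
```

```bash
python3 -c "
from h import *
tips('k')
im=cv2.cvtColor(cv2.imread('pics/k_raw.png'),cv2.COLOR_BGR2RGB)
for b in blobs(im,(8,110,90),(28,255,255)):
  if b[1]>=25: print(b, ray('top',b[0],.085).round(4))
h,a=HUB['R']; go([*h,.226])
snap('scene','ks',(220,100,240,150),3)
"
```

```text
R 6 len 0.0988 ang -0.359 tip y mm -18.4
((np.float64(444.47), np.float64(146.56)), 34, (np.int32(441), np.int32(144), np.int32(7), np.int32(6))) [ 0.7024 -0.3626  0.085 ]
((np.float64(388.0), np.float64(226.0)), 37, (np.int32(385), np.int32(223), np.int32(7), np.int32(7))) [ 0.4844 -0.1929  0.085 ]
((np.float64(185.35), np.float64(251.33)), 131, (np.int32(178), np.int32(244), np.int32(16), np.int32(15))) [0.4335 0.3508 0.085 ]
t 27.43 at [ 0.5922 -0.0369  0.2268] yaw -0.17 F [-0.45 -0.39 -0.15] delta cm [-7.98 17.19  0.08]
```

View pics/k.png

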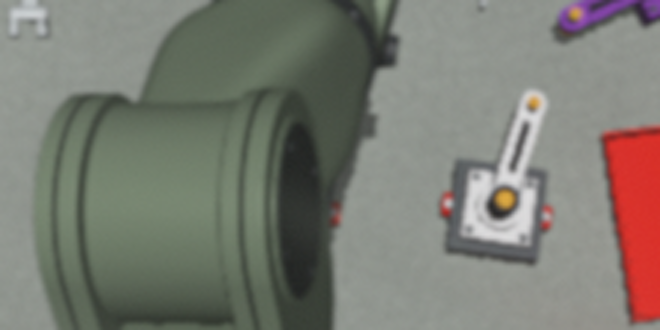

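View pics/ks.png

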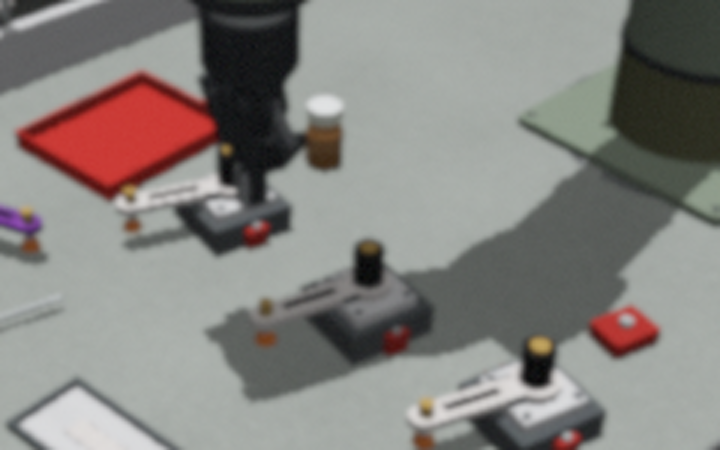

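R travelled from +20.6 to −18.4 mm (about 39 mm in all), against about 19 mm apparent for L and M. R is the worn unit and all arms are over at the right. Now I'll grip hub R.

Request:
{"method": "play_rows", "body": {"deltas": [[[-2,4.3,0],0,0.7],[[-2,4.3,0],0,0.7],[[-2,4.3,0],0,0.7],[[-2,4.3,0],0,0.7],[[0,0,0],0,0.7],[[0,0,0],0,0.7]]}}

```text
t: 28.22
tool_pos: [0.4838, -0.1946, 0.2269]
tcp_rot: [0.996, -0.087, 0.0, -0.0]
wrist_force: [-0.1, 0.2, 0.0]
gripper_width: 0.0597
```

```bash
python3 -c "
from h import *
go([.4845,-.193,.127])
print(status.get_state()['gripper_width'])
snap('scene','l',(240,110,120,90),6)
"
```

```text
t 28.23 at [ 0.4838 -0.1946  0.2269] yaw -0.173 F [-0.1   0.21  0.05] delta cm [ 0.04 -0.17  9.99]
0.059708968546144846
```

View pics/l.png

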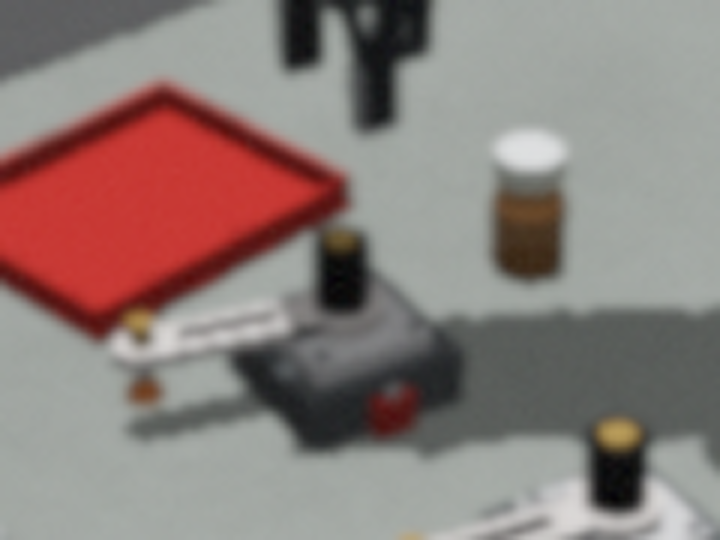

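Request:
{"method": "play_rows", "body": {"deltas": [[[0.02,-0.1,3],0,0.7],[[0.02,-0.05,3],0,0.7],[[0,0,2],0,0.7],[[0,0,1.9],0,0.7],[[0,0,0],0,0.7],[[0,0,0],0,0.7]]}}

```text
t: 29.02
tool_pos: [0.4849, -0.1925, 0.1285]
tcp_rot: [0.996, -0.086, 0.0, 0.0]
wrist_force: [1.0, -0.5, 0.5]
gripper_width: 0.0599
```

```bash
python3 -c "
from h import *
go([.4845,-.193,.127])
snap('scene','m',(240,110,120,90),6)
"
```

```text
t 29.02 at [ 0.4849 -0.1925  0.1285] yaw -0.172 F [ 0.98 -0.47  0.54] delta cm [-0.03  0.05  0.15]
```

View pics/m.png

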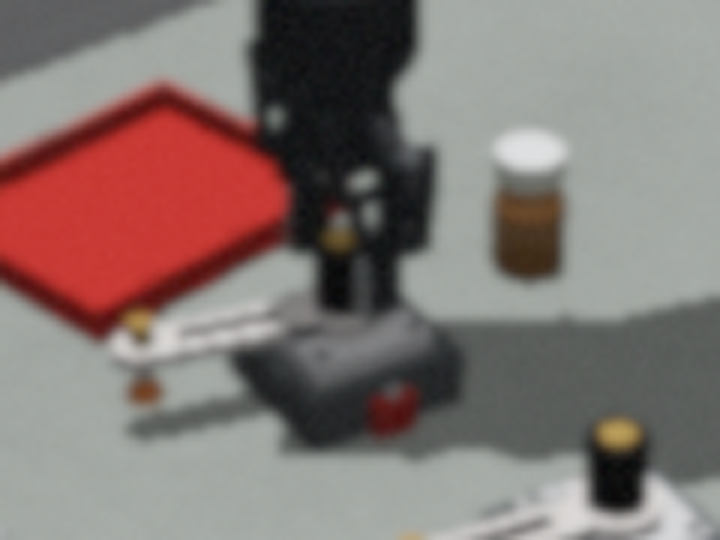

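Request:
{"method": "play_rows", "body": {"deltas": [[[0,0,0.1],0,0.5],[[0,0,0],0,0.4],[[0,0,0],0,0.3],[[0,0,0],0,0.2],[[0,0,0],0,0.1],[[0,0,0],0,0],[[0,0,0],0,0]], "grip_force": 70}}

```text
t: 29.95
tool_pos: [0.4846, -0.1937, 0.1273]
tcp_rot: [0.996, -0.086, 0.0, 0.001]
wrist_force: [-1.0, -5.2, 4.7]
gripper_width: 0.026
```

Request:
{"method": "play_rows", "body": {"deltas": [[[0,0,0],0,0],[[0,0,-0.5],0,0],[[0,0,-0.5],0,0],[[0,0,-0.5],0,0],[[0,0,0],0,0]]}}

```text
t: 30.58
tool_pos: [0.4846, -0.1933, 0.1421]
tcp_rot: [0.996, -0.086, 0.0, 0.0]
wrist_force: [-0.3, -5.3, -4.4]
gripper_width: 0.0258
```

Request:
{"method": "play_rows", "body": {"deltas": [[[0,0,-0.7],0,0],[[0,0,-0.7],0,0],[[0,0,-1],0,0],[[0,0,-1],0,0],[[0,0,-1.5],0,0],[[0,0,-1.5],0,0],[[0,0,0],0,0]]}}

```text
t: 31.45
tool_pos: [0.4849, -0.1928, 0.2071]
tcp_rot: [0.996, -0.086, 0.001, 0.0]
wrist_force: [0.1, -0.0, -8.2]
gripper_width: 0.026
```

```bash
python3 -c "
from h import *
psi=.09
c=np.array([.473,-.380]);t=c+(-.035)*np.array([np.cos(psi),np.sin(psi)])+.005*np.array([-np.sin(psi),np.cos(psi)])
print(t);go([*t,.21])
snap('scene','n',(220,80,160,120),5)
"
```

```text
[ 0.43769226 -0.37816599]
t 31.45 at [ 0.4849 -0.1928  0.2071] yaw -0.172 F [ 0.15 -0.02 -8.2 ] delta cm [-1.48 19.07 -0.29]
```

View pics/n.png

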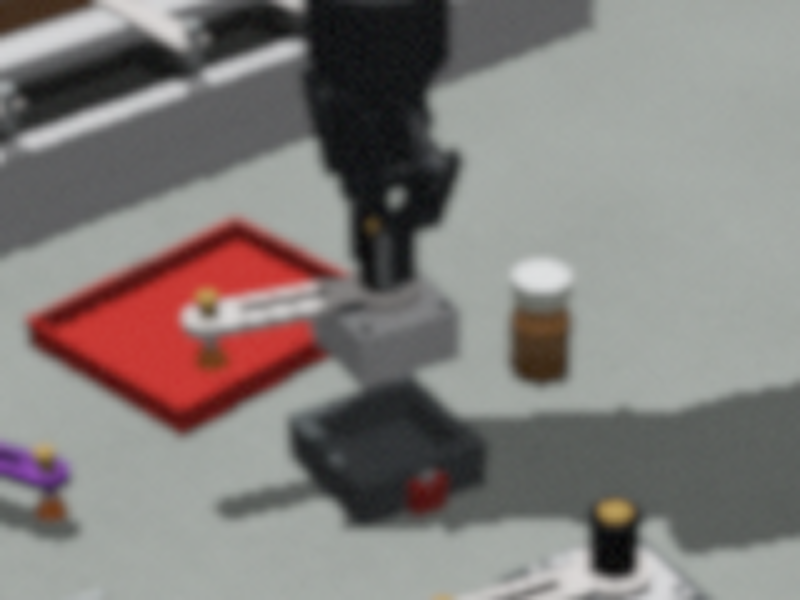

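Request:
{"method": "play_rows", "body": {"deltas": [[[-0.1,1.2,0],0,0],[[-0.2,2,0],0,0],[[-0.2,2.6,0],0,0],[[-0.2,3,0],0,0],[[-0.2,3,0],0,0],[[-0.2,2.8,0],0,0],[[-0.2,2.5,0],0,0],[[-0.2,1.9,0],0,0]]}}

```text
t: 32.5
tool_pos: [0.4362, -0.3789, 0.2054]
tcp_rot: [0.996, -0.087, -0.0, -0.0]
wrist_force: [-0.2, 0.4, -8.0]
gripper_width: 0.0259
```

Request:
{"method": "play_rows", "body": {"deltas": [[[0,0,0],-0.06,0],[[0,0,0],-0.06,0],[[0,0,0],-0.06,0],[[0,0,0],-0.06,0],[[0,0,0],0,0]]}}

```text
t: 33.12
tool_pos: [0.4369, -0.3776, 0.2056]
tcp_rot: [0.999, 0.034, -0.0, -0.0]
wrist_force: [1.1, -1.2, -8.4]
gripper_width: 0.0261
```

```bash
python3 -c "
from h import *
go([.4377,-.378,.127])
snap('scene','o',(200,80,160,120),5)
"
```

```text
t 33.12 at [ 0.4369 -0.3776  0.2056] yaw 0.067 F [ 1.13 -1.19 -8.39] delta cm [0.08 0.05 7.86]
```

View pics/o.png

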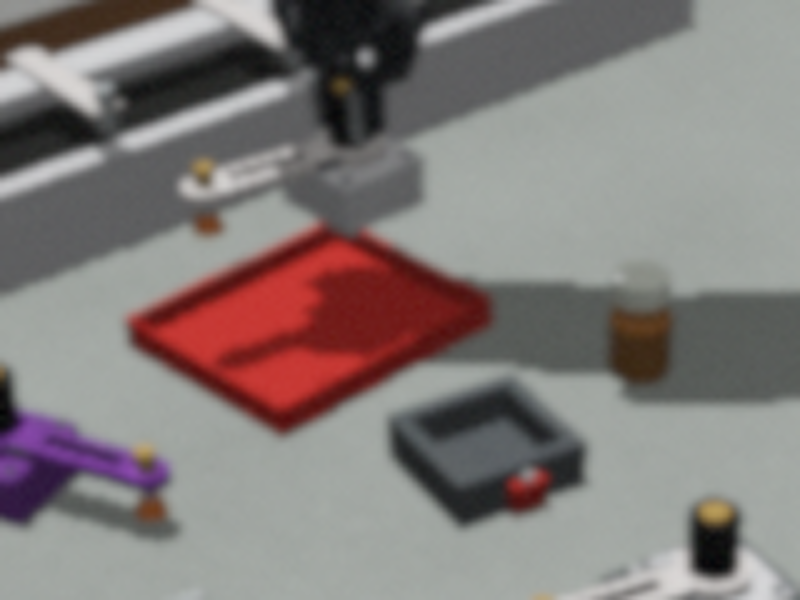

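Request:
{"method": "play_rows", "body": {"deltas": [[[0.08,0,1],0,0],[[0,0,1.7],0,0],[[0,0,1.7],0,0],[[0,0,1.3],0,0],[[0,0,0.9],0,0],[[0,0,0.5],0,0],[[0,0,0.3],0,0],[[0,0,0],0,0]]}}

```text
t: 34.17
tool_pos: [0.4381, -0.3773, 0.132]
tcp_rot: [0.999, 0.034, 0.0, -0.0]
wrist_force: [-0.4, -0.4, -7.9]
gripper_width: 0.026
```

Request:
{"method": "play_rows", "body": {"deltas": [[[0,0,0.2],0,0],[[0,0,0.15],0,0],[[0,0,0],0,0]]}}

```text
t: 34.55
tool_pos: [0.438, -0.3773, 0.1283]
tcp_rot: [0.999, 0.034, -0.0, -0.0]
wrist_force: [-0.0, 0.1, -8.5]
gripper_width: 0.0264
```

Request:
{"method": "play_rows", "body": {"deltas": [[[0,0,0.15],0,0],[[0,0,0.1],0,0],[[0,0,0],0,0]]}}

```text
t: 34.92
tool_pos: [0.438, -0.3773, 0.1258]
tcp_rot: [0.999, 0.034, -0.0, -0.0]
wrist_force: [0.6, -0.9, -9.2]
gripper_width: 0.0263
```

Request:
{"method": "play_rows", "body": {"deltas": [[[0,0,0.1],0,0],[[0,0,0],0,0]]}}

```text
t: 35.17
tool_pos: [0.438, -0.3776, 0.1252]
tcp_rot: [0.999, 0.034, 0.0, 0.0]
wrist_force: [-2.7, -0.7, 2.6]
gripper_width: 0.0261
```

The unit is on the tray floor (force went from −9 to +2.6 N). I'll release it slowly and raise.

Request:
{"method": "play_rows", "body": {"deltas": [[[0,0,0],0,0.35],[[0,0,0],0,0.45],[[0,0,0],0,0.6],[[0,0,0],0,0.7],[[0,0,0],0,0.7]]}}

```text
t: 35.8
tool_pos: [0.438, -0.3773, 0.1249]
tcp_rot: [0.999, 0.034, -0.0, -0.0]
wrist_force: [0.1, -0.8, -1.1]
gripper_width: 0.0597
```

Request:
{"method": "play_rows", "body": {"deltas": [[[0,0,-1.5],0,0.7],[[0,0,-3],0,0.7],[[0,0,-4],0,0.7],[[0,0,-4],0,0.7],[[-0.5,-5,0],0,0.7],[[-0.5,-6,0],0,0.7],[[-0.5,-6,0],0,0.7],[[-0.5,-5,0],0,0.7]]}}

```text
t: 36.8
tool_pos: [0.4027, -0.1572, 0.2509]
tcp_rot: [0.999, 0.034, 0.001, -0.0]
wrist_force: [2.0, -0.0, -0.7]
gripper_width: 0.0597
```

Request:
{"method": "play_rows", "body": {"deltas": [[[0,0,0],0,0.7],[[0,0,0],0,0.7]]}}

```text
t: 37.05
tool_pos: [0.4034, -0.1597, 0.2506]
tcp_rot: [0.999, 0.034, 0.001, 0.0]
wrist_force: [0.2, 0.3, -0.2]
gripper_width: 0.0601
```

```bash
python3 -c "
from h import *
im=snap('top','q',(220,120,270,180),2.9)
for b in blobs(im,(8,110,90),(28,255,255)): print(b[0],b[1],ray('top',b[0],.083).round(4),ray('top',b[0],.059).round(4))
snap('scene','qs',(200,80,230,170),3.4)
print(status.get_state()['tool_pos'],status.get_state()['t'])
"
```

```text
(np.float64(444.58), np.float64(146.58)) 33 [ 0.703  -0.3634  0.083 ] [ 0.7107 -0.3694  0.059 ]
(np.float64(411.11), np.float64(164.33)) 9 [ 0.6548 -0.267   0.083 ] [ 0.6617 -0.2713  0.059 ]
(np.float64(322.71), np.float64(192.0)) 7 [ 0.5844 -0.0205  0.083 ] [ 0.5901 -0.0206  0.059 ]
(np.float64(259.71), np.float64(198.0)) 7 [0.5733 0.1518 0.083 ] [0.5787 0.1547 0.059 ]
(np.float64(456.0), np.float64(206.71)) 7 [ 0.5316 -0.3803  0.083 ] [ 0.5364 -0.3866  0.059 ]
(np.float64(314.58), np.float64(224.58)) 33 [0.495  0.0043 0.083 ] [0.4991 0.0046 0.059 ]
(np.float64(247.59), np.float64(230.84)) 37 [0.4838 0.185  0.083 ] [0.4877 0.1885 0.059 ]
(np.float64(457.13), np.float64(241.13)) 39 [ 0.4378 -0.3752  0.083 ] [ 0.441  -0.3814  0.059 ]
(np.float64(185.26), np.float64(251.31)) 129 [0.4338 0.3516 0.083 ] [0.4369 0.358  0.059 ]
[ 0.40328665 -0.16012162  0.25018532] 37.15
```

View pics/q.png

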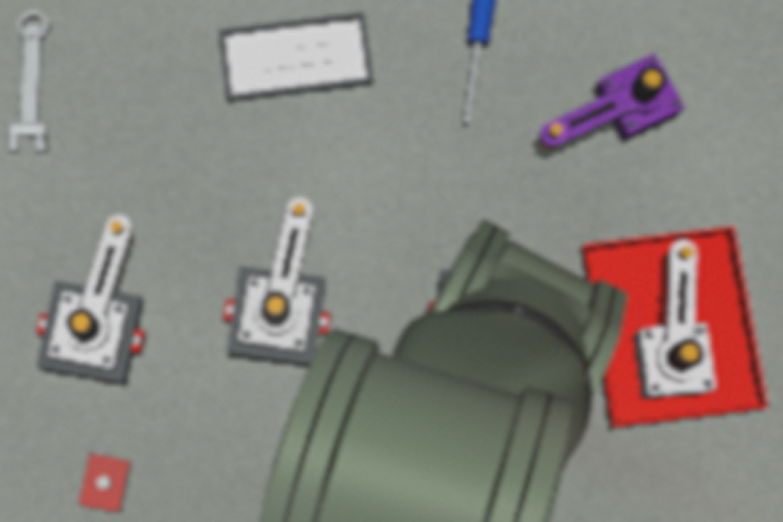

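View pics/qs.png

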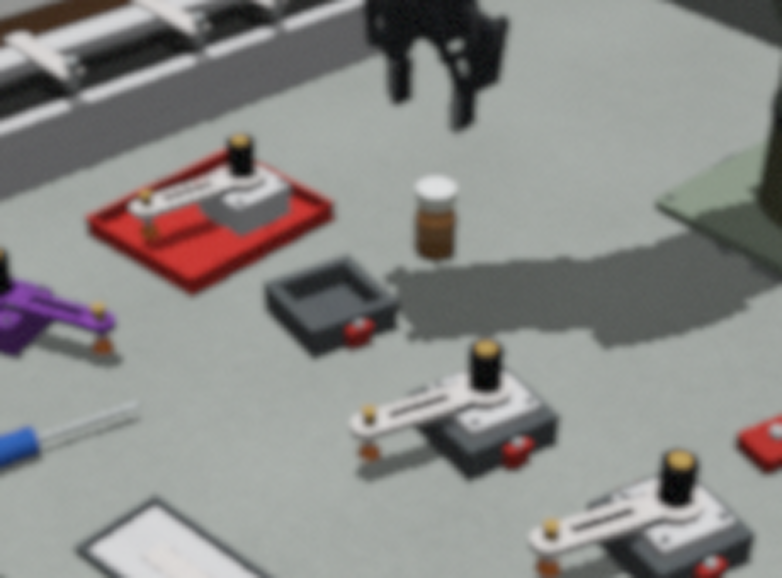

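```bash
python3 -c "
from rig import bot
print(bot.finish_job())"
```

```text
the job is handed in; nothing more can be done
None
```

I pushed all three arms to the left stop and then to the right stop with shut fingers. The highest force I read was about 9 N (forces were read only at the end of each move call).

| Unit | Left stop (tip) | Right stop (tip) | Total |
|---|---|---|---|
| Left | +9.7 mm | −9.6 mm | about 19 mm |
| Middle | about +10 mm | −9.2 mm | about 19 mm |
| Right (nearest the red tray) | +20.6 mm | −18.4 mm | about 39 mm |

The right-hand unit is the worn one. I lifted it out by its hub and lowered it into the red tray until the floor carried it. Then I let go and moved the arm clear. The job was handed in at about 37 s.

**Last checks:**
- **Worn unit:** It looks upright in both views. Its hub is about 35 mm from the tray centre along x and within 1 cm along y, and its arm is still about 18 mm to the right.
- **Sound units:** Both stand in their nests, hubs within about 1 mm of where they started, with their arms over to the right.
- **Surroundings:** I saw no sign of moved bystanders, and the gripper is clear of everything.

**One disagreement:** The sound arms measured about 19 mm in the camera view against the 14 mm given. I put this down to the housings turning in their nests plus measurement error. The worn unit's travel is still about twice as large.

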